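Mesh the tube carousel onto its splined drive shaft

TASK

Lift the tube carousel off its parking stand and fit it on the drive unit: lower it onto the splined shaft, rock it gently under light pressure until the teeth mesh, and push it fully home without forcing it. Then turn it, shaft and all, until its bar handle is in line with the black pointer rib on the drive unit, let go, and leave the vial, beaker and flask standing where they are.

Things in the scene. Friction and masses are not known exactly. Their poses are not given: they have to be found in the camera images.
- handle (a point): Grasp point of the carousel (loose, about 0.3 kg): a 110 mm aluminium disc, 8 mm thick, with 8 tube cups, a splined hub below and an upright grey bar handle above. The handle is 50 mm long (x axis), 20 mm thick (y), 52 mm tall over the disc; this point is on the carousel's axis (z, up), 30 mm above the disc, 22 mm below the handle's top. It starts with its handle within 35 degrees of world x.
- hub_foot (a point): Centre of the lower end of the carousel's hub, 62 mm below the handle point, same axes. The hub is 49 mm across, 24 mm deep below the disc. Its bore, 24 mm deep and open below, has 8 inward teeth, one every 45 degrees, the first 22.5 degrees from x; 27 mm across the tooth tips, 37 mm across the grooves. It fits the shaft with about 1 mm to spare sideways, in any of 8 turns.
- stand_top (a point): Centre of the top face of the low round grey parking stand (fixed, 80 mm across, 15 mm high), on which the hub's foot rests at the start. Its smooth upright pin, 20 mm across, goes 18 mm up into the bore: lift the carousel straight up by more than 20 mm before moving it sideways.
- drive_seat (a point): On the drive unit (white box 145 x 125 mm, fixed, top 50 mm above the bench): centre of the round dark seat, 58 mm above the bench, on the vertical shaft axis (z, up). The hub's foot rests on it when home. The black pointer rib lies on the box's top along this x axis, 68 mm from the shaft axis on the -x side. Press carousel and drive together with no more than 25 N.
- shaft_top (a point): Fixed point on the shaft axis, 21 mm above the seat, at the tip of the unpressed steel shaft; axes of the drive unit. The top 9 mm is a smooth tapering nose (15 to 25 mm across). From 12 mm above the seat down to it run 8 teeth, 5 mm wide, one every 45 degrees, 34 mm across the tips. The shaft stands turned by an unknown angle that these axes do NOT show; teeth mesh within about 3 degrees.
- shaft_root (a point): Fixed point on the shaft axis at the seat; axes of the drive unit. The shaft is sprung: it sinks from 3 N, and at 7 N is 6 mm down on a stop; it rises again when the teeth mesh. It turns stiffly (0.15 N m, over 90 degrees either way): pressed hard on the tooth ends, the carousel drags it round instead of sliding to the mesh, so press with 3 to 6 N; once meshed it turns with the carousel.
- vial_mid (a point): Middle of a small brown-glass vial with a black cap, 23 mm across and 51 mm high, standing near the front edge of the bench, before the gap between drive unit and parking stand; a bystander (loose).
- beaker_mid (a point): Middle of a clear beaker 54 mm across and 68 mm high, standing behind the tool tray; the right-hand and larger of two beakers; a bystander (loose).
- flask_mid (a point): Middle of a small conical flask with a red stopper, 63 mm across and 107 mm high, standing behind to the right; a bystander (loose).
Things that resemble listed ones, but are neither listed nor needed, are in the scene too. What is shaped like the part that bears handle but yellow is not meant.

How it is judged:
On the way, in this order (a step that is already met when the one before it is completed fails the run):
1. the carousel is lifted clear of the parking stand (height (world z) of hub_foot above 0.045 m), for 0.1 s.
2. the carousel is meshed and home on the drive's seat (horizontal distance between hub_foot and drive_seat below 0.004 m and z of hub_foot in the frame of drive_seat below 0.003 m and angle between hub_foot's own z axis and vertical below 0.06 rad), for 0.2 s.
At the end, for the whole second after the job is handed in: The carousel stands upright (within 0.06 rad) on the drive's shaft, its hub foot within 3 mm of the seat in height and 4 mm of the shaft axis sideways, and its handle lies within 0.14 rad (8 degrees) of the line of the pointer rib, either way round (all of step 2 and angle between the x axis of handle and the x axis of drive_seat, either way round below 0.14 rad); the robot touches nothing.
It fails at once if drive and carousel are pressed together with more than 25 N (contact force between carousel and drive above 25 N).
It fails at once if the vial, beaker or flask is moved by more than 20 mm (distance of any of vial_mid, beaker_mid, flask_mid from where it was at the start of the episode above 0.02 m).
It also fails if it takes over 69 s, if anything falls off the work surface, if the arm or the gripper's body presses on something with over 40 N, if the wrist force passes 120 N, or if a joint passes its speed limit or range.

ROBOT

A 6-joint arm with a two-finger parallel gripper is mounted at the origin on a cart in front of the work surface, level with it; the furniture and walls round the work are solid. World frame = base frame: x ahead of the robot, y to its left, z up, the work surface at z = 0. Lengths are in m, angles in rad, forces in N, time in s.
With the tool pointing down it reaches from about 0.25 to 0.775 m from the base axis. Payload 4 kg.
Tool frame: the origin (TCP) lies at the very end of the fingers, on their centre line; the grasp point (between the pads) lies 19 mm behind it; z points along the fingers, y is the line along which they close (so a half turn about z gives the same grasp; the last joint's range is limited). The gripper opens to 94 mm and grips with 3 to 60 N. Pads are 16 mm wide; open, the fingers measure 119 mm over their backs; the gripper's body (75 mm by 177 mm) begins 78 mm behind the grasp point.
Start: joints at [1.208, 0.087, 1.371, -0, 1.684, -0.103], TCP at [0.141, 0.532, 0.206] pointing down, gripper open.
Joint ranges: [-3.1, 3.1], [-0.76, 2.03], [0.27, 2.55], [-1.08, 4.22], [0.17, 2.65], [-2.57, 2.57]. Speed limits (rad/s): [2.79, 2.79, 3.14, 3.14, 3.14, 3.14].

INTERFACE

Orientations are given as a unit quaternion [x, y, z, w].
In Python, from cell import r gives the robot as it stands. The module is installed in compiled form; this text tells all that it offers.
- The arm moves only by the shell command python3 -m pendant 'ROWS' [OPENING] [FORCE]. ROWS is JSON, a list of rows, each a list of 2 entries, a list of its own where there are three numbers: the shift along the world's x, y, z in cm, then the turn about the world's z in degrees. In form: [[[tx, ty, tz], spin], ...]. A call has 1 to 12 rows; each row shifts and turns the commanded pose from where the row before left it; what a row does not reach is not made up. A row lasts 1/12 s, in which the tool goes at most 41.7 mm and 7.16 degrees, less where a joint would pass 70% of its speed; a pose out of reach is approached as far as the arm can. A call with a gripper value outside its range is refused whole. OPENING is the gripper command: -1 is fully open, 1 is shut, values between are in proportion, set as the call begins (- or left out, the last holds). The fingers move at their own pace and stop on an object; FORCE is the grip in N (left out, the last holds). Time passes only in rows, so rows that do not move let the fingers close. It gives the time, the measured TCP pose, the force, the opening and the grip force at its end, in the units of the state.
- r.state(): the state, without advancing time (a new reading comes with each control period).
- r.camera(name): name is "scene" or "top" or "wrist"; returns a dict with "frame" (400x640x3 uint8, red, green, blue), "fx", "fy", "cx", "cy" (pixels), "rvec" (rotation vector, rad) and "tvec" (3), from world to camera coordinates, as OpenCV has them. Camera axes: x right, y down, z forward; pixel columns grow to the right and rows downward; lengths in m; the calibration is good to about 2 mm. A picture is of the moment at which its call begins. There is no depth.
- r.finish_job(): hands the job in; it is judged then, once.
The state is a dict: "time_s": time; "qpos": joint angles; "joint_vel": joint speeds; "joint_efforts": joint torques, N m; "tcp_pos": TCP position; "eef_rot": TCP orientation; "force": force on the tool from outside, world axes, zero at the start; "ft_torque": the same for the moment, N m; "gripper_width": finger opening in m; "grip_force": force on a finger pad.
Only numpy, scipy, OpenCV 4.12 (cv2) and the standard library are available. Lean on these libraries where they do the work, as an engineer would, in place of code of your own. Each camera call takes 0.05 s, during which the arm holds its last target. There are 200 camera calls.

## Working session

There is one attempt and no reset: what is moved stays moved. The work goes in short steps, Python scripts to look and compute and a shell command to move; the robot and the scene stay as the last step left them, time stands still between calls to the robot, and variables do not carry over. Pictures are saved under pics/ and viewed, at most 10 in all, crops included, and the job is handed in when it is done.

```bash
mkdir -p pics
cat > h.py <<'E'
import numpy as np, cv2, pickle
from cell import r
def snap(n,f):
    c=r.camera(n); cv2.imwrite('pics/'+f+'.png',c['frame'][:,:,::-1]); pickle.dump(c,open(f+'.pkl','wb')); return c
def load(f): return pickle.load(open(f+'.pkl','rb'))
def K(c): return np.array([[c['fx'],0,c['cx']],[0,c['fy'],c['cy']],[0,0,1.]])
def ray(c,u,v):
    R=cv2.Rodrigues(np.array(c['rvec'],float))[0]; t=np.array(c['tvec'],float).ravel()
    return -R.T@t, R.T@np.linalg.inv(K(c))@[u,v,1]
def at(c,u,v,z):
    o,d=ray(c,u,v); return o+d*(z-o[2])/d[2]
def px(c,p): return cv2.projectPoints(np.array(p,float).reshape(-1,1,3),np.array(c['rvec'],float),np.array(c['tvec'],float),K(c),None)[0].reshape(-1,2)
def crop(f,u0,v0,u1,v1,k,out):
    im=cv2.imread('pics/'+f+'.png')[v0:v1,u0:u1]; cv2.imwrite('pics/'+out+'.png',cv2.resize(im,None,fx=k,fy=k,interpolation=cv2.INTER_CUBIC))
E
python3 - <<'E'
from h import *
a=snap('scene','s0');b=snap('top','t0');
for c in (a,b): print(ray(c,320,200))
s=r.state(); print(s['time_s'],s['tcp_pos'],s['eef_rot'],s['force'])
E
```

```text
(array([-0.12057685, -0.61698794,  0.62916329]), array([ 0.70274407,  0.40810193, -0.5831146 ]))
(array([ 0.31886276, -0.23685914,  1.37876662]), array([ 0.17714751,  0.00177871, -0.98425176]))
0.1 [0.14110524 0.53110047 0.20442385] [ 1.29518093e-01  9.91576580e-01 -9.47369528e-04 -2.27726380e-04] [-0.2868438   0.28552838  1.02380331]
```

View pics/s0.png

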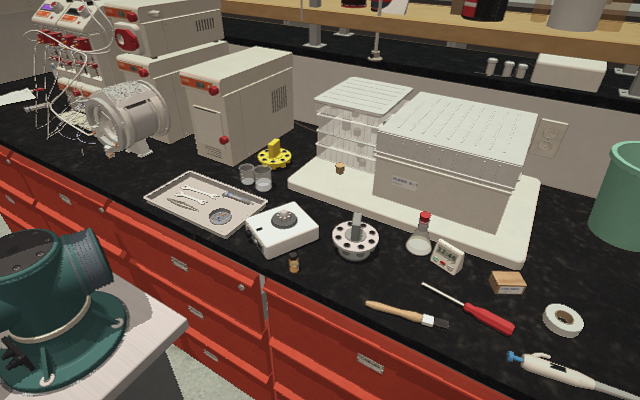

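View pics/t0.png

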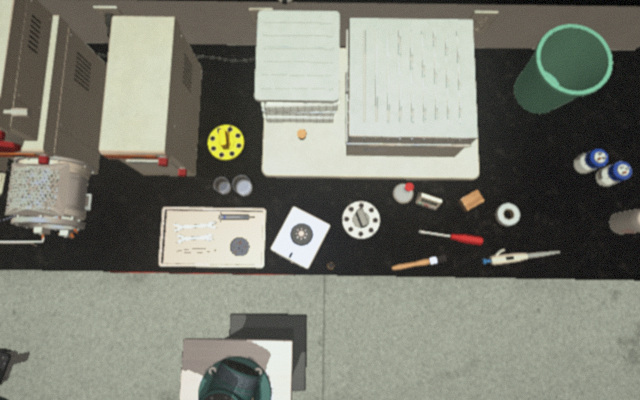

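The grey-silver carousel with grey handle is at scene (355,238) and top (361,219). The yellow lookalike is at scene (274,155) and top (225,142), so it isn't meant. The drive unit is at scene (283,228) and top (302,235). I'll confirm with a crop.

Run:
```python
from h import *
crop('t0',262,185,422,275,5,'t0c'); crop('s0',240,190,390,280,5,'s0c')
```

```text
(no output)
```

View pics/t0c.png

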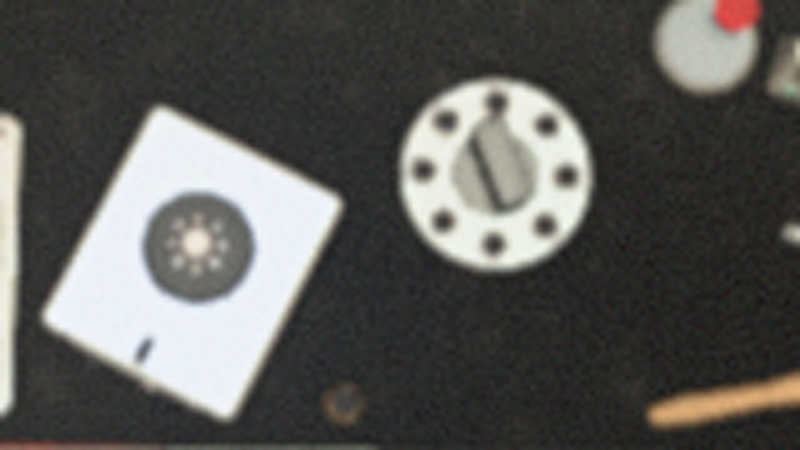

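View pics/s0c.png

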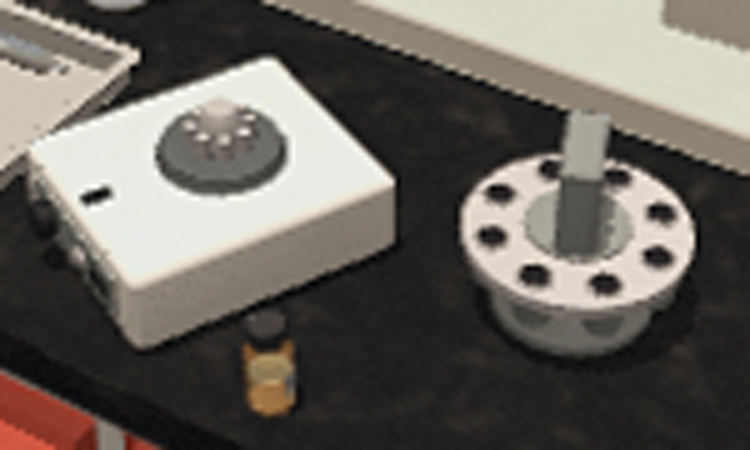

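Crop t0c shows the silver carousel with its disc centre at about (496,174) and the handle's dark edge from (473,140) to (505,210). The seat is at (198,246), the rib at (145,349), and the vial at (343,403).

Run:
```python
from h import *
t=load('t0');s=load('s0')
T=lambda u,v,z: at(t,262+u/5-.4,185+v/5-.4,z)
S=lambda u,v,z: at(s,240+u/5-.4,190+v/5-.4,z)
print('car top',T(496,174,.047),'scene',S(578,231,.047))
print('seat',T(198,248,.058),S(222,150,.058))
rb=T(145,349,.053);print('rib',rb,S(97,195,.053))
c=[T(*p,.05)[:2] for p in((160,105),(342,203),(230,420),(42,320))]
print('box',np.mean(c,0)); 
for i in range(4):
  d=c[(i+1)%4]-c[i]; print(np.linalg.norm(d),np.degrees(np.arctan2(d[1],d[0])))
d=T(198,248,.058)-rb; print('ribdir',np.linalg.norm(d[:2]),np.degrees(np.arctan2(d[1],d[0])))
d=T(473,140,.095)-T(505,210,.095); print('handle',np.degrees(np.arctan2(d[1],d[0])))
print('vial',T(343,403,.051), S(266,325,.051))
x=r.camera('wrist');R=cv2.Rodrigues(x['rvec'])[0];print(ray(x,320,200),x['fx'],R[0])
```

```text
car top [ 0.50272899 -0.35509461  0.047     ] scene [ 0.50040416 -0.35495129  0.047     ]
seat [ 0.45506848 -0.18170509  0.058     ] [ 0.44988603 -0.18470645  0.058     ]
rib [ 0.3966003  -0.15227642  0.053     ] [ 0.39500663 -0.15018966  0.053     ]
box [ 0.44827719 -0.17898524]
0.12168097987632225 -117.545238466671
0.14146108089882212 153.64210627866436
0.12340000205169113 63.25001801964819
0.14314865927047707 -27.05525675717054
ribdir 0.06545666851779676 -26.717393608636815
handle 24.63444479749931
vial [ 0.36773521 -0.26695309  0.051     ] [ 0.36636439 -0.26751764  0.051     ]
(array([0.07225218, 0.54988726, 0.38391039]), array([ 0.24356561, -0.07359087, -0.96718046])) 343.6366511454692 [ 2.56938028e-01  9.66427817e-01 -3.53168254e-04]
```

```bash
python3 -m pendant '[[[1.33,-3.3,0.1],-5.8],[[1.33,-3.3,0.1],-5.8],[[1.33,-3.3,0.1],-5.8],[[1.33,-3.3,0.1],-5.8],[[1.33,-3.3,0.1],-5.8],[[1.33,-3.3,0.1],-5.8],[[1.33,-3.3,0.1],-5.8],[[1.33,-3.3,0.1],-5.8],[[1.33,-3.3,0.1],-5.8],[[1.33,-3.3,0.1],-5.8],[[1.33,-3.3,0.1],-5.8],[[1.33,-3.3,0.1],-5.8]]' -1 40; python3 -m pendant '[[[1.33,-3.3,0.1],-5.8],[[1.33,-3.3,0.1],-5.8],[[1.33,-3.3,0.1],-5.8],[[1.33,-3.3,0.1],-5.8],[[1.33,-3.3,0.1],-5.8],[[1.33,-3.3,0.1],-5.8],[[1.33,-3.3,0.1],-5.8],[[1.33,-3.3,0.1],-5.8],[[1.33,-3.3,0.1],-5.8],[[1.33,-3.3,0.1],-5.8],[[1.33,-3.3,0.1],-5.8],[[0,0,0],0]]'
python3 - <<'E'
from h import *
c=snap('wrist','w1'); s=r.state(); print(s['tcp_pos'],s['eef_rot'],s['time_s'])
print(px(c,[[.5015,-.355,.047],[.452,-.183,.058],[.396,-.151,.053]]))
E
```

```text
time_s: 1.15
tcp_pos: [0.3009, 0.134, 0.2175]
eef_rot: [0.674, 0.739, 0.0, 0.0]
force: [1.0, -0.4, -0.7]
gripper_width: 0.0941
grip_force: 0.0
time_s: 2.15
tcp_pos: [0.448, -0.2324, 0.2265]
eef_rot: [0.963, 0.269, -0.001, 0.0]
force: [-0.1, 0.6, -1.2]
gripper_width: 0.0945
grip_force: 0.0
[ 0.4472223  -0.22969813  0.22675663] [ 0.96241411  0.27158166 -0.00114021 -0.00108574] 2.2
[[447.12517228 194.40511844]
 [284.08620716 151.89233641]
 [231.56531429 181.23229126]]
```

View pics/w1.png

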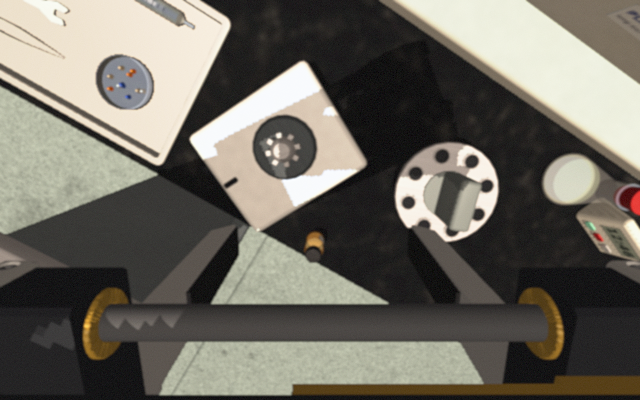

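The picture shows the drive seat at (284,148), the rib at (231,182), and the carousel disc at (447,192). I'll enlarge both.

Run:
```python
import cv2,numpy as np
im=cv2.imread('pics/w1.png')
k=lambda a:cv2.resize(a,(400,500),interpolation=cv2.INTER_CUBIC)
a=im[110:190,246:310]; b=im[130:255,390:490+0]
a=k(a);b=cv2.resize(im[130:255,388:513],(390,500*390//500),interpolation=cv2.INTER_CUBIC)
b=np.vstack([b,np.zeros((110,390,3),np.uint8)])
cv2.imwrite('pics/w1c.png',np.hstack([a,b]))
```

```text
(no output)
```

View pics/w1c.png

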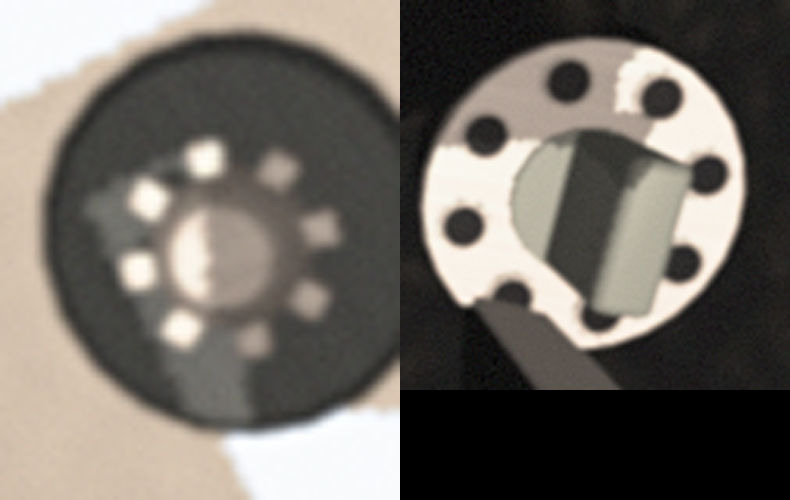

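Run:
```python
from h import *
c=load('w1')
A=lambda p,z: at(c,246+(p[0]+.5)/6.25-.5,110+(p[1]+.5)/6.25-.5,z)[:2]
B=lambda p,z: at(c,388+(p[0]-400+.5)/3.12-.5,130+(p[1]+.5)/3.12-.5,z)[:2]
t=np.array([A(p,.070) for p in((206,158),(280,170),(322,228),(309,300),(254,338),(181,328),(139,270),(150,199))])
m=t.mean(0);d=t-m;a=np.degrees(np.arctan2(d[:,1],d[:,0]));print('shaft',m,np.linalg.norm(d,axis=1).mean(),a%45)
w=np.angle(np.mean(np.exp(8j*np.radians(a))))/8;print('phase',np.degrees(w))
print('seat',A((235,233),.058),'tip',A((222,257),.079))
q=np.array([B(p,.047) for p in((569,80),(662,97),(709,173),(682,262),(600,317),(513,295),(464,226),(487,134))])
m=q.mean(0);d=q-m;a=np.degrees(np.arctan2(d[:,1],d[:,0]));print('car',m,a%45)
for p,s,z in(((690,172),(650,312),.099),((630,165),(597,300),.099),((575,150),(545,250),.047)):
  e=B(p,z)-B(s,z);print(np.degrees(np.arctan2(e[1],e[0])),np.linalg.norm(e))
print('top c',B((643,238),.099)); rb=at(c,231.5,182,.053)[:2];e=t.mean(0)-rb;print(rb,np.linalg.norm(e),np.degrees(np.arctan2(e[1],e[0])))
s=r.state();print(s['tcp_pos'],s['eef_rot'])
```

```text
shaft [ 0.45510703 -0.18086015] 0.014565759676647106 [44.54420358 42.86586917 44.2230285  43.1497667  44.82330691 43.00580037
 43.89334478 43.71475804]
phase -1.2225796241447704
seat [ 0.45592535 -0.17971327] tip [ 0.45486774 -0.1807641 ]
car [ 0.50217939 -0.35452895] [43.81813037 43.8499776  44.0466911  44.10445696 42.9720616  43.16327195
 44.06538072 43.37144428]
21.747579628351193 0.043874209027129865
23.21981921924135 0.04195182175853923
19.443854529966394 0.03620473546471942
top c [ 0.50232815 -0.35298753]
[ 0.39523566 -0.15132159] 0.06676157215481068 -26.26021406748631
[ 0.4472223  -0.22969813  0.22675663] [ 0.96241411  0.27158166 -0.00114021 -0.00108574]
```

```bash
python3 -m pendant '[[[1.1,-2.5,-1],-2.1],[[1.1,-2.5,-1],-2.1],[[1.1,-2.5,-1],-2.1],[[1.1,-2.5,-1],-2],[[1.1,-2.5,-1],-2],[[0,0,-2],0],[[0,0,-2],0],[[0,0,-2],0],[[0,0,-2],0],[[0,0,-2],0],[[0,0,-1.9],0],[[0,0,0],0]]' 0 30; python3 -m pendant '[[[0,0,0],0],[[0,0,0],0]]'
python3 - <<'E'
from h import *
s=r.state(); print(s['tcp_pos'],s['eef_rot'],s['force'])
E
```

```text
time_s: 3.2
tcp_pos: [0.4996, -0.3488, 0.0547]
eef_rot: [0.982, 0.187, -0.003, -0.004]
force: [-0.9, 0.5, -0.2]
gripper_width: 0.0471
grip_force: 0.0
time_s: 3.37
tcp_pos: [0.5028, -0.3522, 0.061]
eef_rot: [0.982, 0.186, 0.001, 0.001]
force: [-0.8, -0.0, 1.2]
gripper_width: 0.0474
grip_force: 0.0
[ 0.50283604 -0.35215184  0.06100246] [9.82484118e-01 1.86344070e-01 6.31095744e-04 6.68291548e-04] [-0.83527395 -0.0174349   1.21591519]
```

```bash
python3 -m pendant '[[[0,-0.1,0],0],[[0,0,0],0],[[0,0,0],0],[[0,0,0],0],[[0,0,0],0],[[0,0,0],0],[[0,0,0],0]]' 1 30; python3 -m pendant '[[[0,0,1],0],[[0,0,1],0],[[0,0,1],0],[[0,0,1],0],[[0,0,1],0],[[0,0,1],0],[[0,0,1],0],[[0,0,1],0],[[0,0,0],0],[[0,0,0],0],[[0,0,0],0],[[0,0,0],0]]'
python3 - <<'E'
from h import *
s=r.state(); print(s['tcp_pos'],s['eef_rot'],s['force'])
c=snap('scene','s1');snap('wrist','w2')
a=cv2.imread('pics/s1.png')[150:280,230:430];b=cv2.imread('pics/w2.png')
cv2.imwrite('pics/g1.png',np.hstack([cv2.resize(a,(400,260)),cv2.resize(b,(400,260))]))
E
```

```text
time_s: 3.95
tcp_pos: [0.5025, -0.354, 0.0601]
eef_rot: [0.983, 0.186, 0.0, 0.001]
force: [0.3, -1.3, 1.9]
gripper_width: 0.0198
grip_force: 30.0
time_s: 4.95
tcp_pos: [0.5017, -0.3531, 0.1384]
eef_rot: [0.983, 0.186, -0.001, -0.001]
force: [-0.7, 0.6, -3.0]
gripper_width: 0.0198
grip_force: 30.0
[ 0.50174852 -0.35305434  0.1384245 ] [ 9.82589273e-01  1.85788512e-01 -6.25146305e-04 -7.47218290e-04] [-0.67151258  0.58637377 -2.97523846]
```

View pics/g1.png

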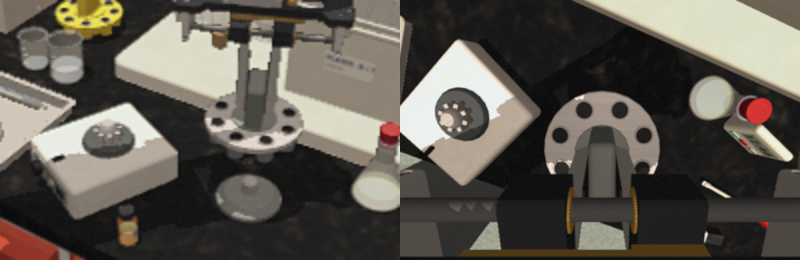

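```bash
python3 -m pendant '[[[0,0,1],0],[[-0.3,1,0],-2.2],[[-0.6,2.2,0],-2.9],[[-0.6,2.3,0],-2.9],[[-0.6,2.3,0],-2.9],[[-0.6,2.3,0],-2.9],[[-0.6,2.3,0],-2.9],[[-0.6,2.2,0],-2.9],[[-0.5,1.8,0],-2.2],[[-0.3,0.9,0],-0.7],[[0,0,0],0],[[0,0,0],0]]'; python3 -m pendant '[[[0,0,-1],0],[[0,0,-1],0],[[0,0,0],0],[[0,0,0],0],[[0,0,0],0],[[0,0,0],0]]'
python3 - <<'E'
from h import *
s=r.state(); print(s['tcp_pos'],2*np.degrees(np.arctan2(s['eef_rot'][1],s['eef_rot'][0])),s['force'],s['ft_torque'])
c=snap('scene','s2');snap('wrist','w3')
a=cv2.imread('pics/s2.png')[170:270,220:350];b=cv2.imread('pics/w3.png')
cv2.imwrite('pics/g2.png',np.hstack([cv2.resize(a,(520,400)),cv2.resize(b[:200,220:420],(280,400)) if 0 else cv2.resize(b[50:250,220:360],(280,400))]))
E
```

```text
time_s: 6.05
tcp_pos: [0.4555, -0.1805, 0.1503]
eef_rot: [1.0, -0.009, 0.001, 0.001]
force: [1.5, 0.8, -3.6]
gripper_width: 0.02
grip_force: 30.0
time_s: 6.55
tcp_pos: [0.4553, -0.1808, 0.1296]
eef_rot: [1.0, -0.01, 0.0, 0.0]
force: [-0.3, 0.1, -3.0]
gripper_width: 0.0197
grip_force: 30.0
[ 0.4553448  -0.18081453  0.12955966] -1.109311652802123 [-0.26315041  0.11165203 -3.04301148] [-0.03203574  0.13418347 -0.02079324]
```

View pics/g2.png

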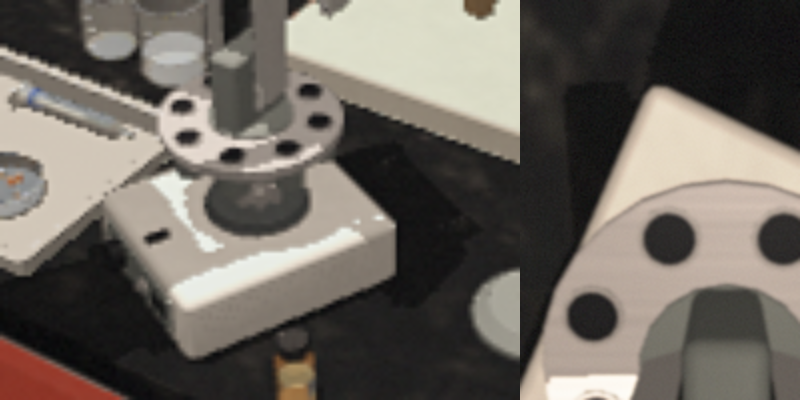

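The carousel hangs upright over the shaft with the hub just above the tip. Now I lower it gently.

```bash
python3 -m pendant '[[[0,0,-0.2],0],[[0,0,-0.2],0],[[0,0,-0.2],0],[[0,0,-0.2],0],[[0,0,-0.2],0],[[0,0,0],0]]'; python3 -m pendant '[[[0,0,-0.1],0],[[0,0,-0.1],0],[[0,0,-0.1],0],[[0,0,0],0],[[0,0,0],0]]'
```

```text
time_s: 7.15
tcp_pos: [0.4549, -0.1802, 0.1188]
eef_rot: [1.0, -0.009, -0.001, -0.0]
force: [-0.1, 0.5, -3.5]
gripper_width: 0.0196
grip_force: 30.0
time_s: 7.57
tcp_pos: [0.4552, -0.1804, 0.1165]
eef_rot: [1.0, -0.009, -0.0, 0.0]
force: [-1.0, 0.5, -2.6]
gripper_width: 0.0197
grip_force: 30.0
```

```bash
for i in 1 2; do python3 -m pendant '[[[0,0,-0.1],0],[[0,0,-0.1],0],[[0,0,0],0],[[0,0,0],0]]' | grep -E 'tcp|force'; done
```

```text
tcp_pos: [0.4554, -0.1806, 0.1148]
force: [-0.2, -0.5, -2.9]
grip_force: 30.0
tcp_pos: [0.4556, -0.1809, 0.1126]
force: [1.4, -2.2, -2.1]
grip_force: 30.0
```

```bash
for i in 1 2; do python3 -m pendant '[[[0,0,-0.1],0],[[0,0,-0.1],0],[[0,0,0],0],[[0,0,0],0]]' | grep -E 'tcp|force|eef'; done; python3 -c "
from cell import r; print(r.state()['ft_torque'])"
```

```text
tcp_pos: [0.4556, -0.1809, 0.1106]
eef_rot: [1.0, -0.01, 0.0, 0.001]
force: [1.8, -2.2, -2.8]
grip_force: 30.0
tcp_pos: [0.4556, -0.1808, 0.1087]
eef_rot: [1.0, -0.01, 0.0, 0.001]
force: [2.5, -3.5, -1.1]
grip_force: 30.0
[-0.92375904 -0.49997763  0.01601515]
```

```bash
for i in 1; do python3 -m pendant '[[[0.05,-0.08,0],0],[[0,0,-0.1],0],[[0,0,-0.1],0],[[0,0,0],0],[[0,0,0],0]]' | grep -E 'tcp|force|eef'; done; python3 -m pendant '[[[0,0,-0.1],0],[[0,0,-0.1],0],[[0,0,0],0],[[0,0,0],0]]' | grep -E 'tcp|force|eef';python3 -c "
from cell import r; print(r.state()['ft_torque'])"
```

```text
tcp_pos: [0.4556, -0.1811, 0.1062]
eef_rot: [1.0, -0.009, -0.0, -0.0]
force: [1.2, -2.4, -2.8]
grip_force: 30.0
tcp_pos: [0.4556, -0.1811, 0.1043]
eef_rot: [1.0, -0.009, -0.0, -0.0]
force: [2.1, -2.3, -2.1]
grip_force: 30.0
[-0.55948466 -0.41382183 -0.02482424]
```

```bash
for i in 1 2; do python3 -m pendant '[[[0.02,-0.03,-0.1],0],[[0,0,0],0],[[0,0,0],0]]' | grep -E 'tcp|force|eef'; done
```

```text
tcp_pos: [0.4557, -0.1812, 0.1032]
eef_rot: [1.0, -0.009, -0.0, -0.0]
force: [1.7, -1.4, -2.0]
grip_force: 30.0
tcp_pos: [0.4557, -0.1813, 0.1031]
eef_rot: [1.0, -0.009, -0.0, -0.0]
force: [-1.3, 0.5, 3.8]
grip_force: 30.0
```

It is home: the TCP is at 0.103 with about 7 N of contact. Now I turn it to the rib line (about −26°).

```bash
python3 -m pendant '[[[0,0,0.03],0],[[0,0,0],-2],[[0,0,0],-2.5],[[0,0,0],-2.5],[[0,0,0],-2.5],[[0,0,0],-2.5]]'; python3 -m pendant '[[[0,0,0],-2.5],[[0,0,0],-2.5],[[0,0,0],-2.5],[[0,0,0],-2.5],[[0,0,0],-2.5],[[0,0,0],-1],[[0,0,0],0],[[0,0,0],0],[[0,0,0],0]]'
python3 - <<'E'
from h import *
s=r.state(); print(s['tcp_pos'],2*np.degrees(np.arctan2(s['eef_rot'][1],s['eef_rot'][0])),s['force'],s['ft_torque'])
c=snap('scene','s3');snap('wrist','w4')
a=cv2.imread('pics/s3.png')[170:270,220:350];b=cv2.imread('pics/w4.png')
cv2.imwrite('pics/g3.png',np.hstack([cv2.resize(a,(400,308)),cv2.resize(b[50:250,190:450],(400,308))]))
E
```

```text
time_s: 10.65
tcp_pos: [0.4562, -0.1819, 0.1031]
eef_rot: [0.993, -0.115, 0.0, 0.0]
force: [-1.5, -0.7, 2.7]
gripper_width: 0.0197
grip_force: 30.0
time_s: 11.4
tcp_pos: [0.4562, -0.182, 0.1031]
eef_rot: [0.973, -0.23, 0.0, 0.0]
force: [0.2, -0.3, 3.1]
gripper_width: 0.0199
grip_force: 30.0
[ 0.45617269 -0.18202591  0.10306722] -26.55377313893103 [ 0.2050894  -0.32176604  3.10048495] [-0.08023268  0.31584143  0.07276625]
```

View pics/g3.png

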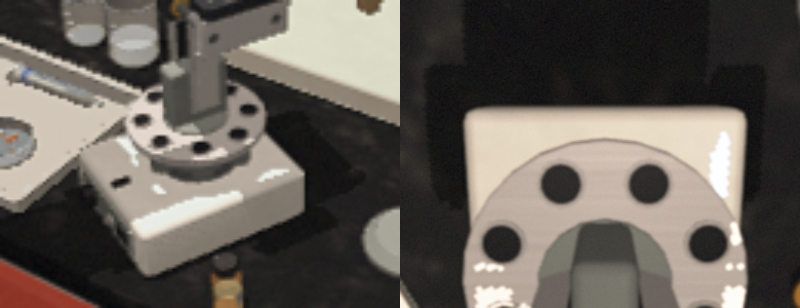

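The carousel sits flush on the seat and the handle is square to the box, along the rib. I release and retreat.

```bash
python3 -m pendant '[[[0,0,0],0],[[0,0,0],0],[[0,0,0],0],[[0,0,0],0],[[0,0,0],0],[[0,0,0],0]]' 0; python3 -m pendant '[[[0,0,1],0],[[0,0,2],0],[[0,0,2],0],[[0,0,2],0],[[0,0,2],0],[[0,0,2],0],[[0,0,2],0],[[0,0,0],0],[[0,0,0],0],[[0,0,0],0],[[0,0,0],0],[[0,0,0],0]]'
python3 - <<'E'
from h import *
c=snap('scene','s4');w=snap('wrist','w5')
a=cv2.imread('pics/s4.png')[170:270,220:350];b=cv2.imread('pics/w5.png')
cv2.imwrite('pics/g4.png',np.hstack([cv2.resize(a,(400,308)),cv2.resize(b[50:250,190:450],(400,308))]))
E
```

```text
time_s: 12.0
tcp_pos: [0.456, -0.1817, 0.1025]
eef_rot: [0.973, -0.23, -0.0, -0.0]
force: [1.0, 0.0, -0.4]
gripper_width: 0.0466
grip_force: 0.0
time_s: 13.0
tcp_pos: [0.4554, -0.1815, 0.2311]
eef_rot: [0.973, -0.23, -0.002, -0.0]
force: [0.2, -0.1, -0.5]
gripper_width: 0.047
grip_force: 0.0
```

View pics/g4.png

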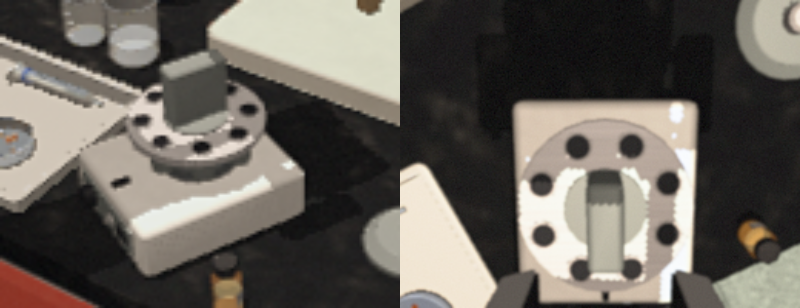

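The carousel is seated with the handle in line with the rib, the gripper is clear, and the bystanders are standing. I hand the job in.

```bash
python3 -c "
from cell import r; print(r.finish_job())"
```

```text
the job is handed in; nothing more can be done
None
```

The carousel is meshed and fully home on the drive, its handle in line with the pointer rib (about −26.5°), the gripper is clear and the bystanders were not touched; the job is handed in after about 13 s of robot time, but no verdict came back.

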